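Build the sieve stack on the shaker

ROBOT

A 7-joint arm with a two-finger parallel gripper is mounted at the origin on the work surface. World frame = base frame: x ahead of the robot, y to its left, z up, the work surface at z = 0. Lengths are in m, angles in rad, forces in N, time in s.
With the tool pointing down it reaches from about 0.425 to 1.025 m from the base axis. Payload 9.4 kg.
Tool frame: the origin (TCP) lies on the centre line of the jaws, within the pads' length; the fingertips stand 19 mm ahead of it and the grasp point (between the pads) is the TCP; x points along the fingers, y is the direction in which the jaws open and shut, and the axes are right-handed (so a half turn about x gives the same grasp; the last joint's range is limited). The gripper opens to 85 mm and grips with 20 to 120 N. Pads are 22 mm wide; open, the fingers measure 114 mm over their backs; the gripper's body (76 mm by 85 mm) begins 54 mm behind the grasp point. The pads swing forward as they close: fully open they stand 13 mm farther back than shut.
Start: joints at [1.083, 0.599, -0.003, 1.599, 0.002, 0.943, -0.08], TCP at [0.29, -0.665, 0.25] pointing down, gripper open.
Joint ranges: [-2.57, 2.57], [-0.35, 1.97], [-1.29, 1.29], [0.11, 2.56], [-1.05, 4.19], [0.11, 1.86], [-2.63, 2.63]. Speed limits (rad/s): [2.22, 2.22, 3.01, 3.01, 3.14, 3.14, 3.14].

INTERFACE

Orientations are given as a rotation vector (axis times angle).
In Python, from plant import bot gives the robot as it stands. The module is installed in compiled form; this text tells all that it offers.
- The arm moves only by the shell command python3 -m creep 'ROWS' [FORCE]. ROWS is JSON, a list of rows, each an object with "fingers": the closure in counts, from 0 (fully open) to 255 (shut); "offset": the shift along the world's x, y, z in mm, a list of three; "twist": the turn about the world's z in degrees. A call has exactly 10 rows; each row is the pose to reach, as a shift and turn from the pose measured when the call began; what a row does not reach only later rows make up. A row lasts 1/12 s, in which the tool goes at most 41.7 mm and 7.16 degrees, less where a joint would pass 70% of its speed; a pose out of reach is approached as far as the arm can. A call with a gripper value outside its range is refused whole. The fingers move at their own pace and stop on an object; FORCE is the grip in N (left out, the last holds). Time passes only in rows, so rows that repeat a pose let the fingers close, or fill a call up. It gives the time, the measured TCP pose, the force and the opening at its end, in the units of the state.
- bot.get_obs(): the state, without advancing time (a new reading comes with each control period).
- bot.capture(name): name is "scene" or "top"; returns a dict with "frame" (400x640x3 uint8, blue, green, red), "range_z" (400x640 float32, m along the optical axis (not along the pixel's ray), 0 where there is no reading), "vfov" (degrees; the focal length in pixels is half the picture's height over the tangent of half this angle, whatever the lens; pixels are square), "cx", "cy" (the principal point, pixels), "R" (3x3) and "t" (3): a world point X has camera coordinates R X + t. Camera axes: x right, y down, z forward; pixel columns grow to the right and rows downward; lengths in m; the calibration is good to about 2 mm. A picture is of the moment at which its call begins.
- bot.hand_in(): hands the job in, once; it reports no verdict.
The state is a dict: "clock": time; "joint_positions": joint angles; "joint_velocities": joint speeds; "effort": joint torques, N m; "tool_pos": TCP position; "tool_rot": TCP orientation; "wrist_force": force on the tool from outside, world axes, zero at the start; "wrist_torque": the same for the moment, N m; "width": finger opening in m.
Only numpy, scipy, OpenCV 4.12 (cv2) and the standard library are available. Lean on these libraries where they do the work, as an engineer would, in place of code of your own. Each camera call takes 0.05 s, during which the arm holds its last target.

TASK

Build the sieve stack on the little shaker, from the bottom up: first the plain black pan into the collar of the shaker's round table, then the red (fine) sieve, the blue (medium) sieve and the yellow (coarse) sieve, and last the lid with the black knob. Each piece must sit fully home and level in the one below it. The green sieve is not needed for this sample: leave it, the sample jar and the brush where they are.

Things in the scene. Friction and masses are not known exactly. Their poses are not given: they have to be found in the camera images.
- shaker: Sieve shaker, fixed: white housing 150 x 160 mm under a round aluminium table 136 mm wide. Origin: centre of its underside on the bench, z up. On the z axis is the seat: floor of a dark steel collar, 70 mm above the origin (bore 54 mm, outside 73 mm, collar top at 76 mm, the highest part). The seated pan's foot rests on that floor: its origin is 70 mm above the shaker's.
- pan: Receiver pan, all black plastic, no mesh, 38 mm high: tapered foot 8 mm high (46 mm wide below, 51.6 mm above), then a plain upright wall 60 mm outside, 54 mm inside, open at the top. Origin: centre of the foot's underside, z up. The next piece's foot enters its mouth and that piece's wall rests on its rim, its origin then 30 mm above this one's. 40 to 85 g.
- sieve_fine: Fine sieve, red plastic frame, plain light-grey mesh. Outside shape, origin and axes as the pan's: 60 mm diameter, 38 mm high, 8 mm tapered foot, 54 mm mouth, the piece above sits 30 mm higher. 40 to 85 g.
- sieve_medium: Medium sieve, blue plastic frame, dark mesh with thin wires. Shape, origin and axes as the fine sieve's. 40 to 85 g.
- sieve_coarse: Coarse sieve, yellow plastic frame, dark mesh with thick wide-spaced wires. Shape, origin and axes as the fine sieve's. 40 to 85 g.
- lid: Lid, flat white disc of 60 mm diameter with an upright black cylindrical knob in the middle. Same 8 mm tapered foot beneath; the disc reaches from 8 to 14 mm above the origin, the knob from 14 to 38 mm; the knob is 20 mm in diameter. Origin: centre of the underside of the foot; z up. 35 to 70 g.
- sieve_spare: Spare sieve with a green plastic frame, same shape, origin and axes as the others; stays where it stands.
- jar: Closed sample jar, brown soil, white screw cap, 43 mm diameter, 62 mm high; origin: centre of the underside. Stays where it stands.
- brush: Sieve brush lying flat, wooden handle, pale bristles, 138 mm long, 22 mm wide, 12 mm high; origin: underside, near the middle of its length (handle 73 mm to -x, bristles 65 mm to +x). Stays where it lies.

How it is judged:
By the outcome, as a careful person would: the job done as asked, in the order asked, and still so for the second after the job is handed in, with the robot touching nothing.
It also fails if it takes over 109 s, if anything falls off the work surface, if the arm or the gripper's body presses on something with over 40 N, if the wrist force passes 120 N, or if a joint passes its speed limit or range.

## Working session

There is one attempt and no reset: what is moved stays moved. The work goes in short steps, Python scripts to look and compute and a shell command to move; the robot and the scene stay as the last step left them, time stands still between calls to the robot, and variables do not carry over. Pictures are saved under pics/ and viewed, and the job is handed in when it is done.

```bash
mkdir -p pics; python3 - <<'E'
from plant import bot
import cv2,numpy as np
o=bot.get_obs()
for k,v in o.items(): print(k,np.round(v,4))
for n in("scene","top"):
    c=bot.capture(n); cv2.imwrite(f"pics/{n}0.png",c["frame"]); np.savez(f"{n}0.npz",**c)
    print(n,c["vfov"],c["cx"],c["cy"],c["R"],c["t"])
E
```

```text
clock 0.0
joint_positions [ 1.0833  0.6001 -0.0025  1.6002  0.0018  0.9429 -0.0798]
joint_velocities [-0.0009 -0.0002  0.0007 -0.0009  0.0013 -0.0011 -0.0006]
effort [-2.00000e-04 -7.76461e+01  1.56490e+00 -2.58011e+01  1.23000e-02
  9.00000e-03  0.00000e+00]
tool_pos [ 0.2893 -0.6643  0.2494]
tool_rot [ 1.9954  0.4174 -1.9963]
wrist_force [ 0.0038 -0.646  -0.1169]
wrist_torque [-0.0045 -0.0119 -0.0129]
width 0.0855
scene 55.98876157375382 315.9944278554006 195.16957751911914 [[ 0.68937947  0.72429166 -0.01255186]
 [ 0.51133222 -0.49881255 -0.69980383]
 [-0.5131231   0.47601222 -0.71422479]] [-0.35562287 -0.26126952  1.18193881]
top 52.020444466062784 322.86224093505837 197.77178164112857 [[-0.01069391 -0.99993666  0.00350923]
 [-0.99928406  0.01055943 -0.0363299 ]
 [ 0.03629055 -0.00389523 -0.99933369]] [0.0127335  0.56034169 0.823214  ]
```

View pics/scene0.png

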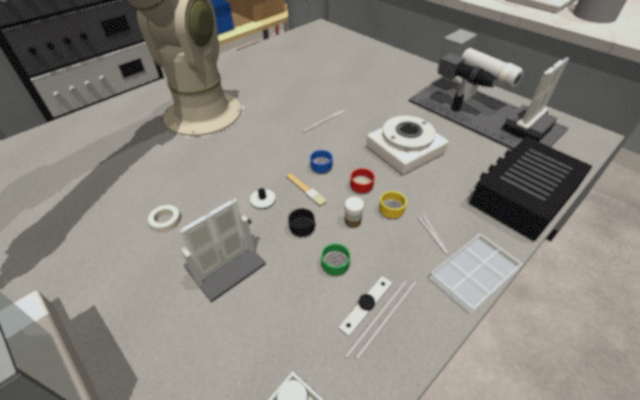

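View pics/top0.png

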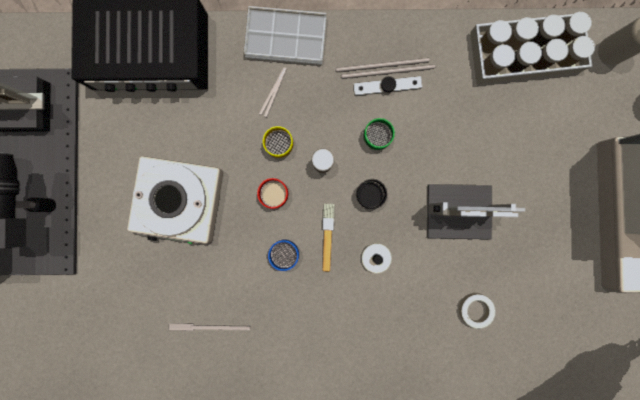

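The top view shows everything: the pan is at about (372,194), red (272,194), blue (284,255), yellow (278,142), the lid (377,258), green (379,134), the jar (323,160), the brush (328,238) and the shaker collar (168,199). Next I'll measure positions from depth.

```bash
cat > h.py <<'E'
import numpy as np,cv2
from scipy.optimize import least_squares
def cloud(c):
    d=c["range_z"];H,W=d.shape;f=H/2/np.tan(np.radians(float(c["vfov"]))/2)
    u,v=np.meshgrid(np.arange(W),np.arange(H))
    P=np.stack([(u-c["cx"])/f*d,(v-c["cy"])/f*d,d],-1)
    X=(P-c["t"])@c["R"]; X[d<=0]=np.nan
    return X
def pix(c,p):
    f=200/np.tan(np.radians(float(c["vfov"]))/2);q=c["R"]@np.array(p)+c["t"]
    return q[0]/q[2]*f+c["cx"],q[1]/q[2]*f+c["cy"]
def ray(c,u,v,z):
    f=200/np.tan(np.radians(float(c["vfov"]))/2)
    d=c["R"].T@np.array([(u-c["cx"])/f,(v-c["cy"])/f,1]);o=-c["R"].T@c["t"]
    return o+d*(z-o[2])/d[2]
def edgefit(x,y):
    r=least_squares(lambda p:np.hypot(x-p[0],y-p[1])-p[2],[x.mean(),y.mean(),.03],loss='soft_l1',f_scale=.001)
    return r.x,np.sqrt(np.mean(r.fun**2))
E
python3 - <<'E'
from h import *
c=dict(np.load("top0.npz"));X=cloud(c)
tab=X[280:320,260:420,2];print("table z",np.nanmedian(tab),np.nanstd(tab))
for n,(u,v) in dict(pan=(372,194),red=(272,194),blue=(284,255),yellow=(278,142),lid=(377,258),green=(379,134),jar=(323,160)).items():
    p=X[v-22:v+23,u-22:u+23].reshape(-1,3); z=p[:,2]
    m=(z>.02)&(z<.07) if n!="lid" else (z>.008)&(z<.07)
    q=p[m]; top=np.percentile(q[:,2],90)
    # centre by min enclosing circle & by outer fit
    (cx,cy),r=cv2.minEnclosingCircle((q[abs(q[:,2]-np.median(q[:,2]))<.006][:,:2]*1000).astype(np.float32))
    print(n,m.sum(),"top",round(top,4),"median z",round(np.median(q[:,2]),4),"minencl",round(cx,1),round(cy,1),round(r,1),"mean",np.round(q[:,:2].mean(0)*1000,1))
p=X[150:250,110:230].reshape(-1,3)
for lo,hi in((.03,.2),(.055,.072),(.072,.085)):
    q=p[(p[:,2]>lo)&(p[:,2]<hi)];(cx,cy),r=cv2.minEnclosingCircle((q[:,:2]*1000).astype(np.float32))
    print(lo,len(q),cx,cy,r,np.median(q[:,2]),q[:,:2].mean(0))
E
python3 - <<'E'
import cv2
a=cv2.imread("pics/top0.png")
cv2.imwrite("pics/shk.png",cv2.resize(a[140:260,110:230],None,fx=5,fy=5,interpolation=cv2.INTER_CUBIC))
cv2.imwrite("pics/pcs.png",cv2.resize(a[110:280,240:410],None,fx=3.5,fy=3.5,interpolation=cv2.INTER_CUBIC))
E
```

```text
table z -0.0010293890768128717 0.0014660876668448962
pan 197 top 0.0385 median z 0.0362 minencl 567.2 -89.1 29.8 mean [567.5 -90.5]
red 197 top 0.039 median z 0.0368 minencl 570.5 107.5 30.0 mean [571.  109.3]
blue 204 top 0.0386 median z 0.0364 minencl 448.4 87.1 29.8 mean [446.9  87.9]
yellow 225 top 0.0388 median z 0.0363 minencl 673.8 96.7 30.0 mean [674.6  97.6]
lid 686 top 0.0353 median z 0.0133 minencl 438.0 -98.9 30.0 mean [438.5 -98.3]
green 239 top 0.0385 median z 0.036 minencl 687.9 -105.2 29.8 mean [ 688.6 -106. ]
jar 405 top 0.063 median z 0.0612 minencl 633.1 7.8 21.4 mean [631.9   7.8]
0.03 6457 559.6319580078125 299.169921875 106.29924774169922 0.06866046424757591 [0.55773731 0.29135613]
0.055 3385 559.7113037109375 299.7210693359375 68.46734619140625 0.06951798215811808 [0.55953349 0.2981166 ]
0.072 707 559.8018188476562 297.5615539550781 66.1895980834961 0.0746282140220668 [0.56014736 0.2985246 ]
```

View pics/shk.png

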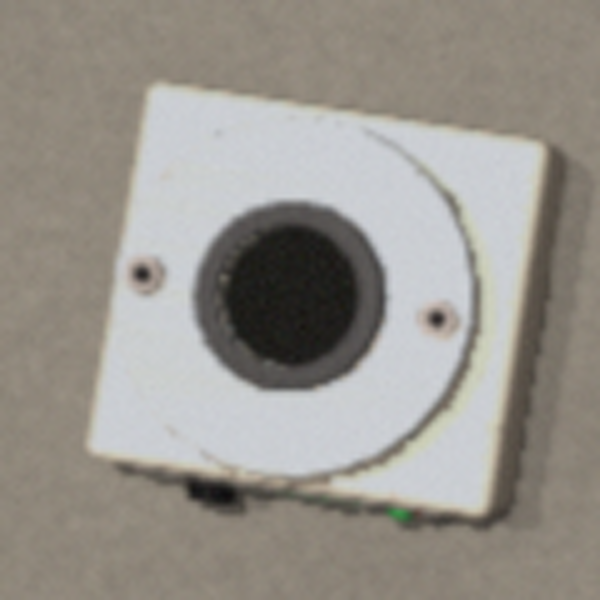

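View pics/pcs.png

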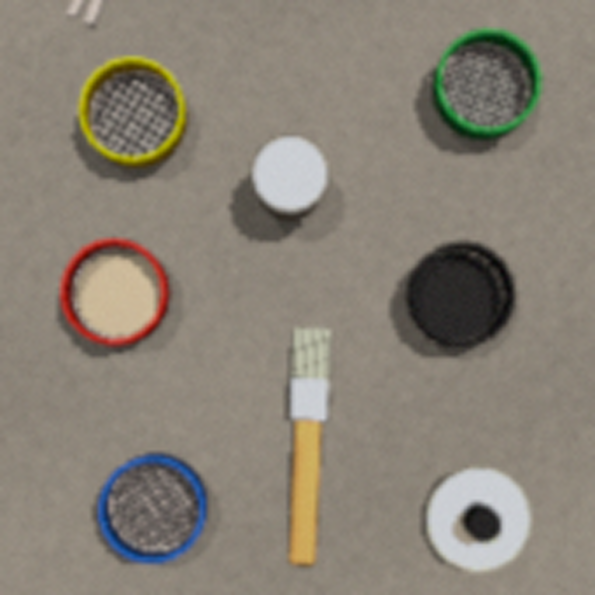

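```bash
python3 - <<'E'
from h import *
from plant import bot
from scipy.spatial.transform import Rotation as Ro
c=dict(np.load("top0.npz"))
print(ray(c,167.6,198.7,.076)*1000)
for n,(x0,x1,y0,y1) in dict(pan=(406,516,242,349),red=(61,168,238,346),blue=(98,207,454,562),yellow=(79,186,57,165)).items():
    print(n,ray(c,240+((x0+x1)/2+.5)/3.5-.5,110+((y0+y1)/2+.5)/3.5-.5,.038)*1000)
print("knob",ray(c,240+482.5/3.5-.5,110+522.5/3.5-.5,.038)*1000,"disc",ray(c,240+479/3.5-.5,110+519.5/3.5-.5,.014)*1000)
print("brush",ray(c,240+312/3.5,110+328/3.5,.01)*1000,ray(c,240+304/3.5,110+562/3.5,.01)*1000)
o=bot.get_obs();print(np.round(Ro.from_rotvec(o["tool_rot"]).as_matrix(),3))
# scene view check
s=dict(np.load("scene0.npz"));X=cloud(s)
for n,g in dict(pan=(567,-89,38),red=(570.5,107.5,38),blue=(448,87,38),yellow=(674,97,38),lid=(438,-99,14),seat=(560,298,76)).items():
    u,v=pix(s,np.array(g)/1000);u,v=int(u),int(v)
    p=X[v-25:v+26,u-30:u+31].reshape(-1,3)*1000
    q=p[(abs(p[:,2]-g[2])<2.5)&(np.hypot(p[:,0]-g[0],p[:,1]-g[1])<45)]
    (cx,cy),r=cv2.minEnclosingCircle(q[:,:2].astype(np.float32));print(n,(u,v),len(q),cx,cy,r)
E
```

```text
[559.38536885 297.3547709   76.        ]
pan [565.70857196 -88.56482356  38.        ]
red [569.72602736 106.03547191  38.        ]
blue [448.73978676  85.57412308  38.        ]
yellow [671.83189176  95.25068967  38.        ]
knob [438.91756274 -98.40326892  38.        ] disc [437.93628072 -99.6477377   14.        ]
brush [548.22988056  -5.86089224  10.        ] [4.13174583e+02 2.77861888e-01 1.00000000e+01]
[[-0.001  0.399 -0.917]
 [ 0.001 -0.917 -0.399]
 [-1.    -0.001  0.   ]]
pan (302, 216) 51 565.9539794921875 -93.67322540283203 30.030580520629883
red (363, 174) 24 570.7891235351562 103.18295288085938 30.19618034362793
blue (322, 155) 31 447.5253601074219 81.0960922241211 29.889122009277344
yellow (394, 198) 48 671.5448608398438 91.16990661621094 30.27388572692871
lid (263, 196) 140 438.3497009277344 -105.5809097290039 29.629629135131836
seat (409, 127) 55 558.443115234375 292.9398498535156 35.1872673034668
```

```bash
python3 - <<'E'
from h import *
X=cloud(dict(np.load("top0.npz")))
print(np.nanmax(X[170:250,420:540,2]),np.nanmax(X[:,100:410,2]))
E
python3 -m creep '[{"fingers":0,"offset":[18,37,0],"twist":7},{"fingers":0,"offset":[36,74,0],"twist":14},{"fingers":0,"offset":[54,111,0],"twist":21},{"fingers":0,"offset":[72,148,0],"twist":28},{"fingers":0,"offset":[90,185,0],"twist":35},{"fingers":0,"offset":[108,222,0],"twist":42},{"fingers":0,"offset":[126,259,0],"twist":49},{"fingers":0,"offset":[144,296,0],"twist":56},{"fingers":0,"offset":[162,333,0],"twist":63},{"fingers":0,"offset":[180,370,0],"twist":66.5}]' 40
```

```text
0.16722583884862197 0.08360645500122217
clock: 0.93
tool_pos: [0.4696, -0.2925, 0.2494]
tool_rot: [1.203, 1.214, -1.205]
wrist_force: [0.8, 0.0, -0.3]
width: 0.0852
```

```bash
python3 -m creep '[{"fingers":0,"offset":[18,37,0],"twist":0},{"fingers":0,"offset":[36,74,0],"twist":0},{"fingers":0,"offset":[54,111,0],"twist":0},{"fingers":0,"offset":[72,148,0],"twist":0},{"fingers":0,"offset":[96,185,0],"twist":0},{"fingers":0,"offset":[96,202,-35],"twist":0},{"fingers":0,"offset":[96,202,-75],"twist":0},{"fingers":0,"offset":[96,202,-115],"twist":0},{"fingers":0,"offset":[96,202,-150],"twist":0},{"fingers":0,"offset":[96,202,-160],"twist":0}]'
python3 - <<'E'
from h import *
from plant import bot
from scipy.spatial.transform import Rotation as Ro
o=bot.get_obs();print(np.round(Ro.from_rotvec(o["tool_rot"]).as_matrix(),3),o["tool_pos"])
for n in("scene","top"):
    c=bot.capture(n); np.savez(f"{n}1.npz",**c)
    u,v=pix(c,[.566,-.09,.06]);u,v=int(u),int(v);w=60
    cv2.imwrite(f"pics/{n}1.png",cv2.resize(c["frame"][v-w:v+w,u-w:u+w],None,fx=5,fy=5,interpolation=cv2.INTER_CUBIC));print(u-w,v-w)
E
```

```text
clock: 1.77
tool_pos: [0.5631, -0.09, 0.0848]
tool_rot: [1.2, 1.22, -1.209]
wrist_force: [0.2, -0.5, 0.4]
width: 0.0855
[[-0.008  1.     0.008]
 [ 0.001  0.008 -1.   ]
 [-1.    -0.008 -0.001]] [ 0.56308304 -0.08998651  0.0847657 ]
241 149
313 133
```

View pics/scene1.png

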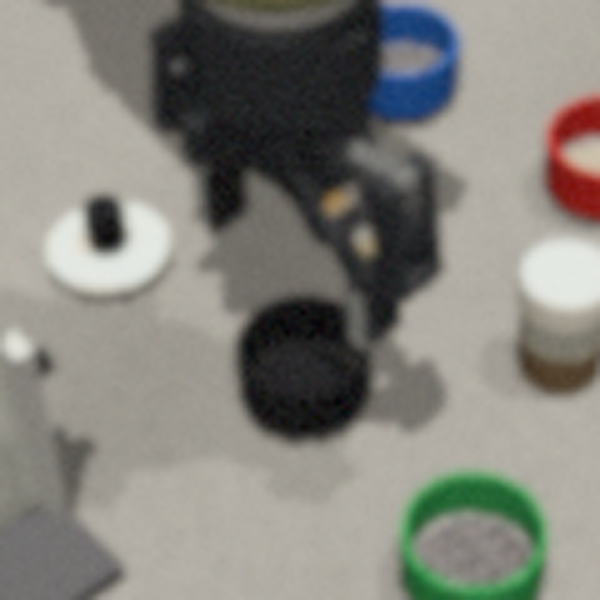

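View pics/top1.png

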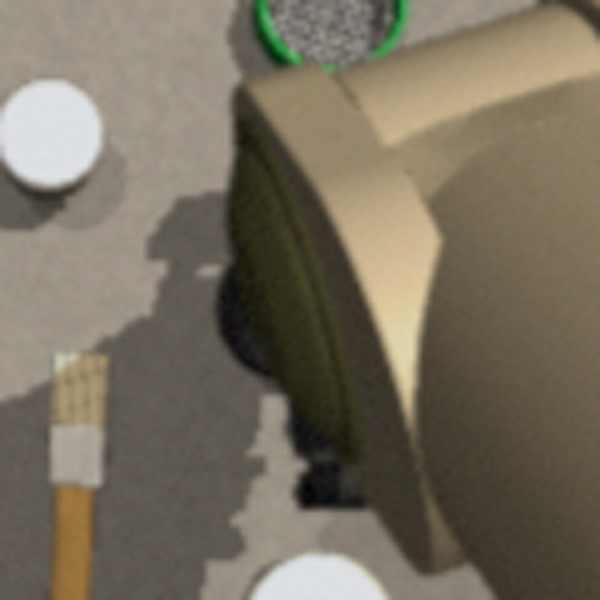

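The scene crop shows open fingers straddling the pan, at crop pixels (225,190) and (380,310). The top camera's view is blocked by the arm, so I'll use the scene camera while holding a piece. Descending and gripping next.

```bash
python3 -m creep '[{"fingers":0,"offset":[3,0,-20],"twist":0},{"fingers":0,"offset":[3,0,-40],"twist":0},{"fingers":0,"offset":[3,0,-55],"twist":0},{"fingers":0,"offset":[3,0,-55],"twist":0},{"fingers":150,"offset":[3,0,-55],"twist":0},{"fingers":255,"offset":[3,0,-55],"twist":0},{"fingers":255,"offset":[3,0,-55],"twist":0},{"fingers":255,"offset":[3,0,-55],"twist":0},{"fingers":255,"offset":[3,0,-55],"twist":0},{"fingers":255,"offset":[3,0,-55],"twist":0}]' 40
python3 - <<'E'
from h import *
from plant import bot
for n in("scene",):
    c=bot.capture(n); np.savez(f"{n}2.npz",**c)
    u,v=pix(c,[.566,-.09,.06]);u,v=int(u),int(v);w=60
    cv2.imwrite(f"pics/{n}2.png",cv2.resize(c["frame"][v-w:v+w,u-w:u+w],None,fx=5,fy=5,interpolation=cv2.INTER_CUBIC));print(u-w,v-w)
E
```

```text
clock: 2.7
tool_pos: [0.5685, -0.0905, 0.0351]
tool_rot: [1.202, 1.215, -1.206]
wrist_force: [-1.6, -0.6, 7.9]
width: 0.0591
241 149
```

View pics/scene2.png

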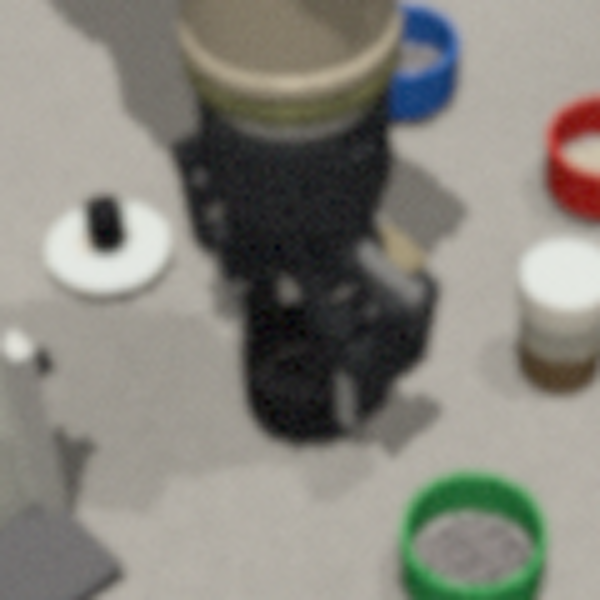

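```bash
python3 -m creep '[{"fingers":255,"offset":[0,0,35],"twist":0},{"fingers":255,"offset":[0,5,70],"twist":0},{"fingers":255,"offset":[-1,40,105],"twist":0},{"fingers":255,"offset":[-2,80,120],"twist":0},{"fingers":255,"offset":[-3,120,130],"twist":0},{"fingers":255,"offset":[-4,160,130],"twist":0},{"fingers":255,"offset":[-5,200,130],"twist":0},{"fingers":255,"offset":[-6,240,130],"twist":0},{"fingers":255,"offset":[-7,280,130],"twist":0},{"fingers":255,"offset":[-8,320,130],"twist":0}]' 40
python3 -m creep '[{"fingers":255,"offset":[0,20,0],"twist":0},{"fingers":255,"offset":[0,40,0],"twist":0},{"fingers":255,"offset":[0,60,0],"twist":0},{"fingers":255,"offset":[0,70,0],"twist":0},{"fingers":255,"offset":[0,70,0],"twist":0},{"fingers":255,"offset":[0,70,0],"twist":0},{"fingers":255,"offset":[0,70,0],"twist":0},{"fingers":255,"offset":[0,70,0],"twist":0},{"fingers":255,"offset":[0,70,0],"twist":0},{"fingers":255,"offset":[0,70,0],"twist":0}]' 40
cat > look.py <<'E'
import sys
from h import *
from plant import bot
tag=sys.argv[1];P=[float(a)/1000 for a in sys.argv[2:5]];w=int(sys.argv[5]) if len(sys.argv)>5 else 50
o=bot.get_obs();print(o["clock"],np.round(o["tool_pos"]*1000,1),np.round(o["wrist_force"],1),o["width"])
ims=[]
for n in("scene","top"):
    c=bot.capture(n); np.savez(f"{n}{tag}.npz",**c)
    u,v=pix(c,P);u,v=max(w,int(u)),max(w,int(v));print(n,"origin",u-w,v-w,"scale",400/(2*w))
    ims.append(cv2.resize(c["frame"][v-w:v+w,u-w:u+w],(400,400),interpolation=cv2.INTER_CUBIC))
cv2.imwrite(f"pics/l{tag}.png",np.hstack(ims))
E
python3 look.py 3 560 298 100
```

```text
clock: 3.58
tool_pos: [0.5604, 0.2316, 0.1672]
tool_rot: [1.204, 1.214, -1.204]
wrist_force: [0.4, -0.9, 0.3]
width: 0.0589
clock: 4.42
tool_pos: [0.5606, 0.3006, 0.1672]
tool_rot: [1.205, 1.213, -1.206]
wrist_force: [-0.9, 0.1, -1.3]
width: 0.059
4.4167 [560.6 300.6 167.2] [-0.9  0.1 -1.3] 0.05896859900806183
scene origin 361 69 scale 4.0
top origin 112 147 scale 4.0
```

View pics/l3.png

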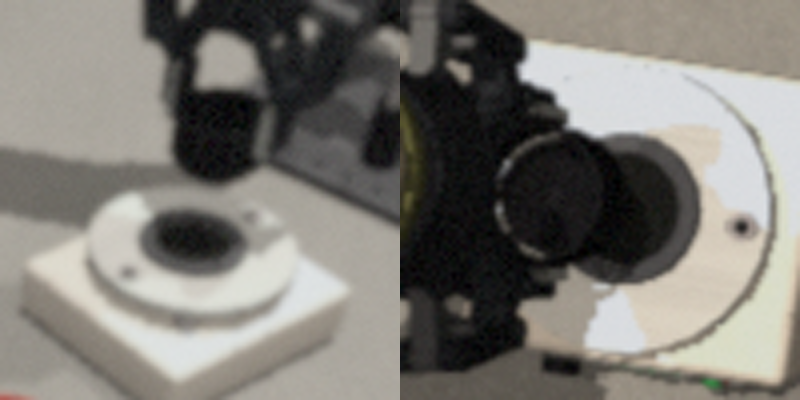

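```bash
python3 - <<'E'
from h import *
c=dict(np.load("top3.npz"));X=cloud(c)
p=X[165:225,125:175].reshape(-1,3)*1000
q=p[(p[:,2]>125)&(p[:,2]<180)];print(np.histogram(q[:,2],bins=np.arange(125,181,3)))
for c0,nm,u0 in((c,"top",112),):
    im=cv2.resize(c["frame"][165:225,125:195],None,fx=10,fy=10,interpolation=cv2.INTER_CUBIC);cv2.imwrite("pics/t3.png",cv2.convertScaleAbs(im,alpha=2.5))
s=dict(np.load("scene3.npz"))
im=cv2.resize(s["frame"][75:145,385:445],None,fx=8,fy=8,interpolation=cv2.INTER_CUBIC);cv2.imwrite("pics/s3.png",cv2.convertScaleAbs(im,alpha=2.0))
E
```

```text
(array([  0,   0,   0,   1, 188, 374,  43,  28,  29,  21,  39,  41,  35,
        53,  96,  34,  12,  14]), array([125, 128, 131, 134, 137, 140, 143, 146, 149, 152, 155, 158, 161,
       164, 167, 170, 173, 176, 179]))
```

View pics/t3.png

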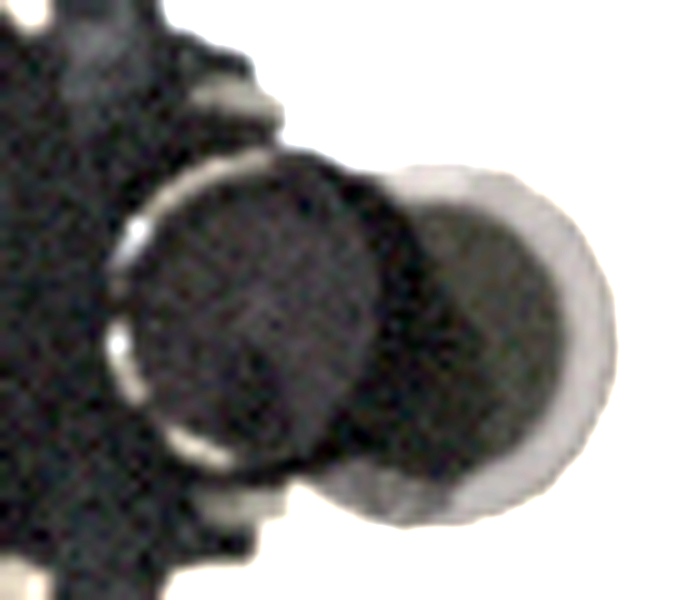

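View pics/s3.png

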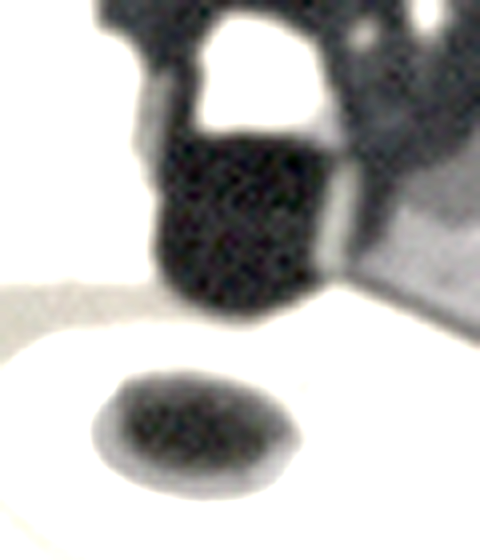

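```bash
cat > rim.py <<'E'
from h import *
def ringfit(c,box,zc,dz,g,r0=28.5,rmax=36,rmin=20):
    X=cloud(c);u0,u1,v0,v1=box
    p=X[v0:v1,u0:u1].reshape(-1,3)*1000;d=np.hypot(p[:,0]-g[0],p[:,1]-g[1])
    q=p[(abs(p[:,2]-zc)<dz)&(d<rmax)&(d>rmin)]
    f=least_squares(lambda a:np.hypot(q[:,0]-a[0],q[:,1]-a[1])-r0,g,loss='soft_l1',f_scale=1)
    return f.x,len(q),np.degrees(np.arctan2(q[:,1]-f.x[1],q[:,0]-f.x[0])),np.median(q[:,2])
def boxat(c,P,w):
    u,v=pix(c,np.array(P)/1000);return max(0,int(u-w)),int(u+w),max(0,int(v-w)),int(v+w)
E
python3 - <<'E'
from rim import *
for n in("top","scene"):
    c0=dict(np.load(n+"0.npz"));c=dict(np.load(n+"3.npz"))
    for zc in (170,):
        g=(561,300)
        f,k,a,z=ringfit(c,boxat(c,(*g,zc),40),zc,4,g);print(n,"pan",f,k,z,np.histogram(a,bins=8,range=(-180,180))[0])
    g=(560,298)
    f,k,a,z=ringfit(c0,boxat(c0,(*g,76),40),76,2.5,g,r0=31.75,rmax=40,rmin=24);print(n,"collar",f,k,z,np.histogram(a,bins=8,range=(-180,180))[0])
# arcs by eye
c=dict(np.load("top3.npz"))
pts=np.array([(105,320),(118,265),(135,225),(190,170),(270,150),(120,380),(165,435),(230,468)],float)
w=np.array([ray(c,125+(a+.5)/10-.5,165+(b+.5)/10-.5,.170) for a,b in pts])*1000
print(edgefit(w[:,0]/1000,w[:,1]/1000))
E
```

```text
top pan [562.35191447 301.60006922] 131 168.94677629427287 [36 30 29 30  4  0  0  2]
top collar [559.91113457 298.86639639] 463 75.35409114438141 [60 59 61 56 57 54 59 57]
scene pan [560.48088219 296.75110251] 78 167.31426203399337 [16  7 12 13  0  5 10 15]
scene collar [558.84573186 292.89647618] 53 73.86208706186173 [8 7 8 8 6 5 4 7]
(array([0.56110267, 0.28863427, 0.02647826]), np.float64(0.00027315220230511014))
```

```bash
python3 - <<'E'
from rim import *
c=dict(np.load("top3.npz"));X=cloud(c)*1000
for v in (190,197,204):
  print("row",v)
  for u in range(130,178): print(u,np.round(X[v,u]).tolist(),end=' ')
  print()
E
```

```text
row 190
130 [563.0, 264.0, 298.0] 131 [563.0, 264.0, 295.0] 132 [563.0, 264.0, 293.0] 133 [564.0, 264.0, 289.0] 134 [564.0, 265.0, 285.0] 135 [564.0, 264.0, 283.0] 136 [564.0, 265.0, 278.0] 137 [572.0, 326.0, 141.0] 138 [573.0, 325.0, 138.0] 139 [572.0, 322.0, 141.0] 140 [572.0, 320.0, 141.0] 141 [572.0, 319.0, 140.0] 142 [572.0, 317.0, 141.0] 143 [572.0, 315.0, 142.0] 144 [572.0, 314.0, 141.0] 145 [572.0, 312.0, 141.0] 146 [572.0, 311.0, 139.0] 147 [572.0, 308.0, 141.0] 148 [572.0, 306.0, 142.0] 149 [572.0, 306.0, 139.0] 150 [572.0, 304.0, 138.0] 151 [572.0, 302.0, 140.0] 152 [572.0, 300.0, 140.0] 153 [572.0, 299.0, 138.0] 154 [572.0, 297.0, 139.0] 155 [572.0, 295.0, 139.0] 156 [572.0, 294.0, 139.0] 157 [572.0, 291.0, 141.0] 158 [572.0, 290.0, 139.0] 159 [572.0, 288.0, 141.0] 160 [570.0, 276.0, 167.0] 161 [570.0, 274.0, 169.0] 162 [571.0, 274.0, 163.0] 163 [571.0, 273.0, 161.0] 164 [571.0, 273.0, 156.0] 165 [571.0, 273.0, 152.0] 166 [572.0, 275.0, 144.0] 167 [572.0, 273.0, 143.0] 168 [576.0, 299.0, 69.0] 169 [576.0, 297.0, 69.0] 170 [576.0, 295.0, 71.0] 171 [576.0, 293.0, 71.0] 172 
[... 1937 characters left out ...]
.0, 141.0] 151 [548.0, 302.0, 140.0] 152 [548.0, 300.0, 141.0] 153 [548.0, 298.0, 141.0] 154 [548.0, 297.0, 139.0] 155 [548.0, 295.0, 139.0] 156 [548.0, 292.0, 142.0] 157 [548.0, 291.0, 141.0] 158 [547.0, 278.0, 169.0] 159 [547.0, 276.0, 170.0] 160 [547.0, 276.0, 165.0] 161 [547.0, 277.0, 160.0] 162 [548.0, 277.0, 155.0] 163 [548.0, 275.0, 156.0] 164 [548.0, 277.0, 147.0] 165 [548.0, 276.0, 144.0] 166 [550.0, 303.0, 70.0] 167 [550.0, 301.0, 69.0] 168 [550.0, 299.0, 70.0] 169 [550.0, 297.0, 71.0] 170 [550.0, 295.0, 70.0] 171 [550.0, 294.0, 68.0] 172 [550.0, 291.0, 71.0] 173 [550.0, 290.0, 68.0] 174 [549.0, 287.0, 71.0] 175 [549.0, 286.0, 70.0] 176 [549.0, 283.0, 71.0] 177 [549.0, 282.0, 68.0]
```

```bash
python3 -m creep '[{"fingers":255,"offset":[-2,-3,-10],"twist":0},{"fingers":255,"offset":[-2,-3,-20],"twist":0},{"fingers":255,"offset":[-2,-3,-30],"twist":0},{"fingers":255,"offset":[-2,-3,-38],"twist":0},{"fingers":255,"offset":[-2,-3,-44],"twist":0},{"fingers":255,"offset":[-2,-3,-48],"twist":0},{"fingers":255,"offset":[-2,-3,-52],"twist":0},{"fingers":255,"offset":[-2,-3,-52],"twist":0},{"fingers":255,"offset":[-2,-3,-52],"twist":0},{"fingers":255,"offset":[-2,-3,-52],"twist":0}]' 40
python3 look.py 4 560 298 90 30
python3 - <<'E'
from rim import *
for n in("top","scene"):
    c=dict(np.load(""+n+"4.npz"));g=(559,298);zc=118
    f,k,a,z=ringfit(c,boxat(c,(*g,zc),40),zc,4,g);print(n,"pan",f,k,z,np.histogram(a,bins=8,range=(-180,180))[0])
E
```

```text
clock: 5.35
tool_pos: [0.5587, 0.2982, 0.1155]
tool_rot: [1.205, 1.213, -1.204]
wrist_force: [0.4, 0.2, -0.8]
width: 0.0589
5.35 [558.7 298.2 115.5] [ 0.4  0.2 -0.8] 0.05890079798515447
scene origin 380 92 scale 6.666666666666667
top origin 134 168 scale 6.666666666666667
top pan [560.75507075 298.83174107] 119 117.54835718244334 [30 28 29 28  3  0  0  1]
scene pan [558.41560539 294.5407301 ] 71 115.54260522986907 [12  7 10 12  0  5 11 14]
```

View pics/l4.png

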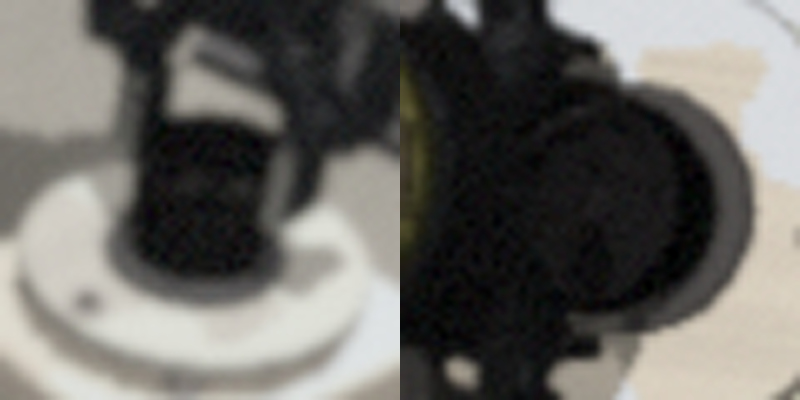

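```bash
python3 -m creep '[{"fingers":255,"offset":[-0.3,-0.7,-2],"twist":0},{"fingers":255,"offset":[-0.3,-0.7,-4],"twist":0},{"fingers":255,"offset":[-0.3,-0.7,-5],"twist":0},{"fingers":255,"offset":[-0.3,-0.7,-6],"twist":0},{"fingers":255,"offset":[-0.3,-0.7,-7],"twist":0},{"fingers":255,"offset":[-0.3,-0.7,-8],"twist":0},{"fingers":255,"offset":[-0.3,-0.7,-9],"twist":0},{"fingers":255,"offset":[-0.3,-0.7,-10],"twist":0},{"fingers":255,"offset":[-0.3,-0.7,-11],"twist":0},{"fingers":255,"offset":[-0.3,-0.7,-11],"twist":0}]' 40
python3 -c "
from plant import bot;o=bot.get_obs();print(o['tool_pos'],o['wrist_force'],o['wrist_torque'])"
```

```text
clock: 6.28
tool_pos: [0.5584, 0.2976, 0.1052]
tool_rot: [1.205, 1.213, -1.204]
wrist_force: [-1.8, -1.0, 6.6]
width: 0.0594
[0.55843674 0.2975513  0.10524493] [-1.79398437 -0.95758638  6.61522503] [-0.21497284  0.43838214 -0.01163464]
```

```bash
python3 -m creep '[{"fingers":120,"offset":[0,0,0],"twist":0},{"fingers":0,"offset":[0,0,0],"twist":0},{"fingers":0,"offset":[0,0,0],"twist":0},{"fingers":0,"offset":[0,0,0],"twist":0},{"fingers":0,"offset":[0,0,10],"twist":0},{"fingers":0,"offset":[0,0,30],"twist":0},{"fingers":0,"offset":[0,-20,60],"twist":0},{"fingers":0,"offset":[0,-60,70],"twist":0},{"fingers":0,"offset":[0,-100,70],"twist":0},{"fingers":0,"offset":[0,-140,70],"twist":0}]' 40
python3 look.py 5 560 298 90 40
python3 - <<'E'
from rim import *
for n in("top","scene"):
    c=dict(np.load(""+n+"5.npz"));g=(559,298);zc=108
    f,k,a,z=ringfit(c,boxat(c,(*g,zc),40),zc,4,g);print(n,"pan",f,k,z,np.histogram(a,bins=8,range=(-180,180))[0])
    g=(570,107.5)
    f,k,a,z=ringfit(c,boxat(c,(*g,38),40),38,3,g);print(n,"red",f,k,z)
E
```

```text
clock: 7.12
tool_pos: [0.5587, 0.1566, 0.177]
tool_rot: [1.206, 1.212, -1.201]
wrist_force: [0.8, -0.3, 0.3]
width: 0.0855
7.1167 [558.7 156.6 177. ] [ 0.8 -0.3  0.3] 0.0854794009849086
scene origin 370 82 scale 5.0
top origin 124 158 scale 5.0
top pan [559. 298.] 0 nan [0 0 0 0 0 0 0 0]
top red [570.79859223 107.4479613 ] 135 37.28599393022982
scene pan [558.97045858 293.68768687] 36 105.05510864388881 [0 2 9 9 3 6 7 0]
scene red [569.45125089 102.2194752 ] 54 36.139099912626605
  return _methods._mean(a, axis=axis, dtype=dtype,
  ret = ret.dtype.type(ret / rcount)
```

View pics/l5.png

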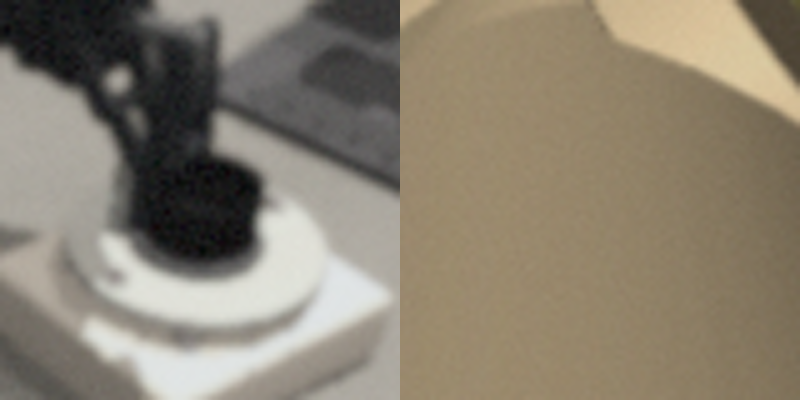

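```bash
python3 -m creep '[{"fingers":0,"offset":[5,-25,0],"twist":0},{"fingers":0,"offset":[10.5,-50,-10],"twist":0},{"fingers":0,"offset":[10.5,-50.5,-40],"twist":0},{"fingers":0,"offset":[10.5,-50.5,-75],"twist":0},{"fingers":0,"offset":[10.5,-50.5,-105],"twist":0},{"fingers":0,"offset":[10.5,-50.5,-130],"twist":0},{"fingers":0,"offset":[10.5,-50.5,-143],"twist":0},{"fingers":0,"offset":[10.5,-50.5,-143],"twist":0},{"fingers":0,"offset":[10.5,-50.5,-143],"twist":0},{"fingers":100,"offset":[10.5,-50.5,-143],"twist":0}]' 40
python3 -m creep '[{"fingers":255,"offset":[0,0,0],"twist":0},{"fingers":255,"offset":[0,0,0],"twist":0},{"fingers":255,"offset":[0,0,0],"twist":0},{"fingers":255,"offset":[0,0,0],"twist":0},{"fingers":255,"offset":[0,0,0],"twist":0},{"fingers":255,"offset":[0,0,0],"twist":0},{"fingers":255,"offset":[0,0,0],"twist":0},{"fingers":255,"offset":[0,0,0],"twist":0},{"fingers":255,"offset":[0,0,0],"twist":0},{"fingers":255,"offset":[0,0,0],"twist":0}]' 40
```

```text
clock: 8.05
tool_pos: [0.5698, 0.099, 0.034]
tool_rot: [1.209, 1.205, -1.212]
wrist_force: [0.7, 0.8, -0.1]
width: 0.0758
clock: 8.88
tool_pos: [0.5706, 0.0992, 0.036]
tool_rot: [1.211, 1.203, -1.21]
wrist_force: [-1.6, -0.4, 8.5]
width: 0.0591
```

```bash
python3 -m creep '[{"fingers":60,"offset":[0,0,0],"twist":0},{"fingers":60,"offset":[0,0,0],"twist":0},{"fingers":60,"offset":[0,0,0],"twist":0},{"fingers":60,"offset":[0,4,-2],"twist":0},{"fingers":60,"offset":[0,7,-2],"twist":0},{"fingers":60,"offset":[0,7,-2],"twist":0},{"fingers":60,"offset":[0,7,-2],"twist":0},{"fingers":60,"offset":[0,7,-2],"twist":0},{"fingers":60,"offset":[0,7,-2],"twist":0},{"fingers":60,"offset":[0,7,-2],"twist":0}]' 40
python3 -m creep '[{"fingers":255,"offset":[0,0,0],"twist":0},{"fingers":255,"offset":[0,0,0],"twist":0},{"fingers":255,"offset":[0,0,0],"twist":0},{"fingers":255,"offset":[0,0,0],"twist":0},{"fingers":255,"offset":[0,0,0],"twist":0},{"fingers":255,"offset":[0,0,0],"twist":0},{"fingers":255,"offset":[0,0,0],"twist":0},{"fingers":255,"offset":[0,0,0],"twist":0},{"fingers":255,"offset":[0,0,0],"twist":0},{"fingers":255,"offset":[0,0,0],"twist":0}]' 40
```

```text
clock: 9.72
tool_pos: [0.5706, 0.1061, 0.0339]
tool_rot: [1.211, 1.203, -1.21]
wrist_force: [-0.2, -0.6, -0.4]
width: 0.0649
clock: 10.55
tool_pos: [0.5707, 0.106, 0.0344]
tool_rot: [1.211, 1.203, -1.21]
wrist_force: [-0.7, -0.3, 5.9]
width: 0.0591
```

```bash
python3 -m creep '[{"fingers":255,"offset":[0,0,35],"twist":0},{"fingers":255,"offset":[0,0,70],"twist":0},{"fingers":255,"offset":[0,10,105],"twist":0},{"fingers":255,"offset":[-3,40,130],"twist":0},{"fingers":255,"offset":[-6,80,146],"twist":0},{"fingers":255,"offset":[-12,120,146],"twist":0},{"fingers":255,"offset":[-12,155,146],"twist":0},{"fingers":255,"offset":[-12,180,146],"twist":0},{"fingers":255,"offset":[-12,192,146],"twist":0},{"fingers":255,"offset":[-12,192,146],"twist":0}]' 40
cat > st.py <<'E'
from plant import bot;import numpy as np
o=bot.get_obs();print(o["clock"],np.round(o["tool_pos"]*1000,1),np.round(o["wrist_force"],1))
E
cat > hov.py <<'E'
import sys
from rim import *
from plant import bot
tag=sys.argv[1];off=float(sys.argv[2]);zs=float(sys.argv[3])
for n in("top","scene"):
    c=bot.capture(n);np.savez(n+tag+".npz",**c);o=bot.get_obs();T=o["tool_pos"]*1000
    zc=T[2]-off+38;g=tuple(T[:2])
    f,k,a,z=ringfit(c,boxat(c,(*g,zc),40),zc,4,g);print(n,"held-TCP",np.round(f-T[:2],1),k,"rim z",z,"TCP",np.round(T,1),"held",np.round(f,1))
    if zs>0:
        g=(559,298);f,k,a,z=ringfit(c,boxat(c,(*g,zs),40),zs,3.5,g);print(n,"  lower",np.round(f,1),k,z,np.histogram(a,bins=8,range=(-180,180))[0])
E
python3 st.py; python3 hov.py 6 34.4 107; python3 look.py 6 560 298 120
```

```text
clock: 11.38
tool_pos: [0.5578, 0.3014, 0.1803]
tool_rot: [1.209, 1.206, -1.206]
wrist_force: [0.0, 0.3, -0.4]
width: 0.059
11.3833 [557.8 301.4 180.3] [ 0.   0.3 -0.4]
top held-TCP [1.6 3.7] 151 rim z 182.8966157446073 TCP [558.2 298.6 180. ] held [559.8 302.2]
top   lower [560.8 298.3] 116 106.99312653200177 [25 26 29 20  7  0  0  9]
scene held-TCP [-0.8 -2.3] 72 rim z 181.16951955767038 TCP [558.6 296.7 179.9] held [557.8 294.4]
scene   lower [559.1 293.6] 64 105.04509381560678 [ 7  7 10  9  6  8 10  7]
11.4833 [558.6 296.7 179.9] [-0.2 -0.4 -0.2] 0.05898012749943905
scene origin 362 63 scale 4.0
top origin 107 147 scale 4.0
```

View pics/l6.png

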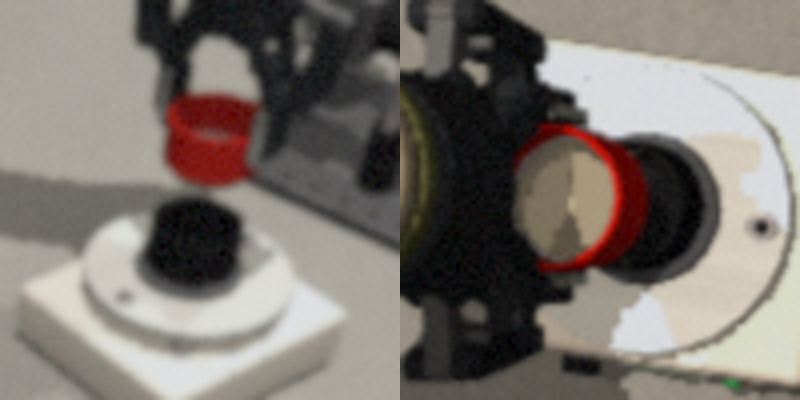

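```bash
python3 st.py; python3 -m creep '[{"fingers":255,"offset":[0.3,1,-6],"twist":0},{"fingers":255,"offset":[0.3,1,-12],"twist":0},{"fingers":255,"offset":[0.3,1,-18],"twist":0},{"fingers":255,"offset":[0.3,1,-24],"twist":0},{"fingers":255,"offset":[0.3,1,-30],"twist":0},{"fingers":255,"offset":[0.3,1,-34],"twist":0},{"fingers":255,"offset":[0.3,1,-34],"twist":0},{"fingers":255,"offset":[0.3,1,-34],"twist":0},{"fingers":255,"offset":[0.3,1,-34],"twist":0},{"fingers":255,"offset":[0.3,1,-34],"twist":0}]' 40
python3 hov.py 7 34.4 107
```

```text
11.5833 [559.  295.5 180.1] [ 0.8 -0.6 -0.6]
clock: 12.42
tool_pos: [0.5595, 0.2967, 0.1464]
tool_rot: [1.211, 1.2, -1.213]
wrist_force: [-0.4, 0.0, -0.8]
width: 0.0591
top held-TCP [1.8 0.9] 129 rim z 149.03112659243246 TCP [559.5 296.6 146.4] held [561.2 297.5]
top   lower [560.9 298.3] 77 107.02348290873418 [21 25 27  4  0  0  0  0]
scene held-TCP [-0.3 -3.9] 61 rim z 147.53705867899558 TCP [559.4 296.6 146.4] held [559.2 292.7]
scene   lower [558.7 295. ] 37 105.01290976288166 [ 4  7 10 11  5  0  0  0]
```

```bash
python3 -m creep '[{"fingers":255,"offset":[-0.5,0.9,-1],"twist":0},{"fingers":255,"offset":[-0.5,0.9,-3],"twist":0},{"fingers":255,"offset":[-0.5,0.9,-5],"twist":0},{"fingers":255,"offset":[-0.5,0.9,-7],"twist":0},{"fingers":255,"offset":[-0.5,0.9,-8],"twist":0},{"fingers":255,"offset":[-0.5,0.9,-9],"twist":0},{"fingers":255,"offset":[-0.5,0.9,-10],"twist":0},{"fingers":255,"offset":[-0.5,0.9,-11],"twist":0},{"fingers":255,"offset":[-0.5,0.9,-12],"twist":0},{"fingers":255,"offset":[-0.5,0.9,-12.5],"twist":0}]' 40
python3 st.py
```

```text
clock: 13.35
tool_pos: [0.559, 0.2975, 0.1344]
tool_rot: [1.211, 1.2, -1.213]
wrist_force: [-2.2, -2.0, 10.9]
width: 0.0592
13.35 [559.  297.5 134.4] [-2.2 -2.  10.9]
```

```bash
python3 -m creep '[{"fingers":100,"offset":[0,0,0],"twist":0},{"fingers":0,"offset":[0,0,0],"twist":0},{"fingers":0,"offset":[0,0,0],"twist":0},{"fingers":0,"offset":[0,0,10],"twist":0},{"fingers":0,"offset":[0,0,30],"twist":0},{"fingers":0,"offset":[0,-20,60],"twist":0},{"fingers":0,"offset":[-20,-60,60],"twist":0},{"fingers":0,"offset":[-50,-95,60],"twist":0},{"fingers":0,"offset":[-80,-125,60],"twist":0},{"fingers":0,"offset":[-100,-140,60],"twist":0}]' 40
python3 look.py 8 560 298 110 45;python3 st.py
python3 - <<'E'
from rim import *
c=dict(np.load("scene8.npz"));g=(559,294)
f,k,a,z=ringfit(c,boxat(c,(*g,137),40),136,4,g);print("red seated",f,k,z,np.histogram(a,bins=8,range=(-180,180))[0])
for n in("top","scene"):
    c=dict(np.load(n+"0.npz"))
    for m,g,z in(("blue",(448,86),38),("yellow",(673,96),38),("pan",(567,-90),38)): print(n,m,ringfit(c,boxat(c,(*g,z),30),37.5,3,g)[:2])
E
```

```text
clock: 14.18
tool_pos: [0.4573, 0.1545, 0.195]
tool_rot: [1.212, 1.198, -1.215]
wrist_force: [-0.1, -0.4, -0.3]
width: 0.0856
14.1833 [457.3 154.5 195. ] [-0.1 -0.4 -0.3] 0.08557827268285974
scene origin 367 71 scale 4.444444444444445
top origin 115 152 scale 4.444444444444445
14.2833 [454.8 153.1 195. ] [-0.1  0.  -0.1]
red seated [559.4804283  293.82534711] 97 134.25480606620033 [ 7 13 15 14  7 14 13 14]
top blue (array([448.36700374,  86.81538587]), 143)
top yellow (array([673.60415252,  96.5356117 ]), 143)
top pan (array([567.34894602, -88.90973494]), 138)
scene blue (array([446.88178376,  81.55893843]), 54)
scene yellow (array([672.06366378,  91.94055397]), 75)
scene pan (array([566.04887655, -93.70425165]), 88)
```

View pics/l8.png

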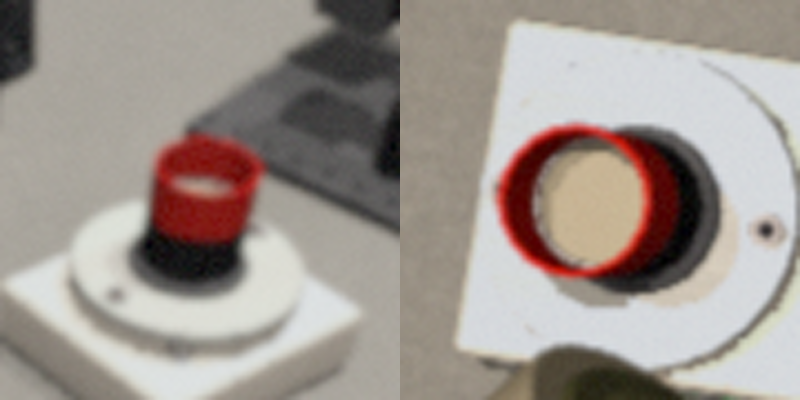

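```bash
python3 -m creep '[{"fingers":0,"offset":[-4,-30,-20],"twist":0},{"fingers":0,"offset":[-8,-55,-50],"twist":0},{"fingers":0,"offset":[-8,-67,-80],"twist":0},{"fingers":0,"offset":[-8,-67,-95],"twist":0},{"fingers":0,"offset":[-8,-67,-105],"twist":0},{"fingers":0,"offset":[-8,-67,-105],"twist":0},{"fingers":0,"offset":[-8,-67,-105],"twist":0},{"fingers":0,"offset":[-8,-67,-105],"twist":0},{"fingers":0,"offset":[-8,-67,-105],"twist":0},{"fingers":0,"offset":[-8,-67,-105],"twist":0}]' 40
```

```text
clock: 15.12
tool_pos: [0.4474, 0.0863, 0.0908]
tool_rot: [1.21, 1.197, -1.217]
wrist_force: [0.2, 0.7, -0.2]
width: 0.0856
```

```bash
python3 -m creep '[{"fingers":0,"offset":[-1,-0.5,-20],"twist":0},{"fingers":0,"offset":[-1,-0.5,-40],"twist":0},{"fingers":0,"offset":[-1,-0.5,-52],"twist":0},{"fingers":0,"offset":[-1,-0.5,-57],"twist":0},{"fingers":0,"offset":[-1,-0.5,-57],"twist":0},{"fingers":60,"offset":[-1,-0.5,-57],"twist":0},{"fingers":60,"offset":[-1,-0.5,-57],"twist":0},{"fingers":60,"offset":[-1,-0.5,-57],"twist":0},{"fingers":60,"offset":[-1,-0.5,-57],"twist":0},{"fingers":60,"offset":[-1,-0.5,-57],"twist":0}]' 40
python3 -m creep '[{"fingers":255,"offset":[0,0,0],"twist":0},{"fingers":255,"offset":[0,0,0],"twist":0},{"fingers":255,"offset":[0,0,0],"twist":0},{"fingers":255,"offset":[0,0,0],"twist":0},{"fingers":255,"offset":[0,0,0],"twist":0},{"fingers":255,"offset":[0,0,0],"twist":0},{"fingers":255,"offset":[0,0,0],"twist":0},{"fingers":255,"offset":[0,0,0],"twist":0},{"fingers":255,"offset":[0,0,0],"twist":0},{"fingers":255,"offset":[0,0,0],"twist":0}]' 40
```

```text
clock: 15.95
tool_pos: [0.4466, 0.0859, 0.0343]
tool_rot: [1.211, 1.197, -1.216]
wrist_force: [-0.6, -0.8, 0.5]
width: 0.0653
clock: 16.78
tool_pos: [0.4467, 0.0858, 0.0348]
tool_rot: [1.212, 1.196, -1.216]
wrist_force: [-0.9, 0.0, 7.8]
width: 0.0591
```

```bash
python3 -m creep '[{"fingers":255,"offset":[0,0,38],"twist":0},{"fingers":255,"offset":[0,0,76],"twist":0},{"fingers":255,"offset":[0,5,114],"twist":0},{"fingers":255,"offset":[10,20,148],"twist":0},{"fingers":255,"offset":[25,45,175],"twist":0},{"fingers":255,"offset":[43,80,175],"twist":0},{"fingers":255,"offset":[60,115,175],"twist":0},{"fingers":255,"offset":[78,148,175],"twist":0},{"fingers":255,"offset":[95,180,175],"twist":0},{"fingers":255,"offset":[105,200,175],"twist":0}]' 40
python3 -m creep '[{"fingers":255,"offset":[5,6,0],"twist":0},{"fingers":255,"offset":[7,10,0],"twist":0},{"fingers":255,"offset":[7,10,0],"twist":0},{"fingers":255,"offset":[7,10,0],"twist":0},{"fingers":255,"offset":[7,10,0],"twist":0},{"fingers":255,"offset":[7,10,0],"twist":0},{"fingers":255,"offset":[7,10,0],"twist":0},{"fingers":255,"offset":[7,10,0],"twist":0},{"fingers":255,"offset":[7,10,0],"twist":0},{"fingers":255,"offset":[7,10,0],"twist":0}]' 40
python3 hov.py 9 34.8 137
```

```text
clock: 17.62
tool_pos: [0.5527, 0.2896, 0.2101]
tool_rot: [1.212, 1.198, -1.213]
wrist_force: [0.2, -0.3, -0.7]
width: 0.0589
clock: 18.45
tool_pos: [0.5597, 0.2994, 0.2102]
tool_rot: [1.213, 1.198, -1.213]
wrist_force: [0.2, -1.0, -1.7]
width: 0.059
top held-TCP [1.9 0.2] 178 rim z 212.58291216229725 TCP [559.7 299.4 210.1] held [561.5 299.6]
top   lower [561.4 298.3] 125 137.31607521908424 [27 29 32 23  3  0  0 11]
scene held-TCP [ 0.1 -4. ] 72 rim z 210.55173334554786 TCP [559.7 299.5 210.1] held [559.8 295.5]
scene   lower [559.7 294. ] 75 134.81811206607887 [ 7 11 10 10  7 10  9 11]
```

```bash
python3 -m creep '[{"fingers":255,"offset":[0,-1.4,-8],"twist":0},{"fingers":255,"offset":[0,-1.4,-16],"twist":0},{"fingers":255,"offset":[0,-1.4,-24],"twist":0},{"fingers":255,"offset":[0,-1.4,-30],"twist":0},{"fingers":255,"offset":[0,-1.4,-33],"twist":0},{"fingers":255,"offset":[0,-1.4,-33],"twist":0},{"fingers":255,"offset":[0,-1.4,-33],"twist":0},{"fingers":255,"offset":[0,-1.4,-33],"twist":0},{"fingers":255,"offset":[0,-1.4,-33],"twist":0},{"fingers":255,"offset":[0,-1.4,-33],"twist":0}]' 40
python3 hov.py 10 34.8 137
```

```text
clock: 19.38
tool_pos: [0.5598, 0.2982, 0.1775]
tool_rot: [1.213, 1.198, -1.212]
wrist_force: [-0.2, 0.7, -0.5]
width: 0.0589
top held-TCP [1.8 0.3] 149 rim z 179.6371930786703 TCP [559.8 298.2 177.4] held [561.6 298.5]
top   lower [561.3 298.4] 96 137.0220865854611 [25 31 29 11  0  0  0  0]
scene held-TCP [-0.8 -3.8] 81 rim z 177.97980144415763 TCP [559.8 298.1 177.4] held [559.  294.4]
scene   lower [559.1 295.3] 44 135.0663650849698 [ 4 10 12 12  6  0  0  0]
```

```bash
python3 -m creep '[{"fingers":255,"offset":[-0.2,0,-2],"twist":0},{"fingers":255,"offset":[-0.2,0,-4],"twist":0},{"fingers":255,"offset":[-0.2,0,-6],"twist":0},{"fingers":255,"offset":[-0.2,0,-7],"twist":0},{"fingers":255,"offset":[-0.2,0,-8],"twist":0},{"fingers":255,"offset":[-0.2,0,-9],"twist":0},{"fingers":255,"offset":[-0.2,0,-10],"twist":0},{"fingers":255,"offset":[-0.2,0,-11],"twist":0},{"fingers":255,"offset":[-0.2,0,-12],"twist":0},{"fingers":255,"offset":[-0.2,0,-13],"twist":0}]' 40
python3 st.py
```

```text
clock: 20.32
tool_pos: [0.5596, 0.2983, 0.1648]
tool_rot: [1.213, 1.198, -1.212]
wrist_force: [-3.2, -2.3, 15.1]
width: 0.0591
20.3167 [559.6 298.3 164.8] [-3.2 -2.3 15.1]
```

```bash
python3 -m creep '[{"fingers":100,"offset":[0,0,0],"twist":0},{"fingers":0,"offset":[0,0,0],"twist":0},{"fingers":0,"offset":[0,0,0],"twist":0},{"fingers":0,"offset":[0,0,10],"twist":0},{"fingers":0,"offset":[0,0,30],"twist":0},{"fingers":0,"offset":[0,-20,55],"twist":0},{"fingers":0,"offset":[15,-55,55],"twist":0},{"fingers":0,"offset":[35,-85,55],"twist":0},{"fingers":0,"offset":[50,-110,55],"twist":0},{"fingers":0,"offset":[60,-120,55],"twist":0}]' 40
python3 -m creep '[{"fingers":0,"offset":[10,-20,-15],"twist":0},{"fingers":0,"offset":[25,-45,-40],"twist":0},{"fingers":0,"offset":[40,-65,-70],"twist":0},{"fingers":0,"offset":[50,-75,-100],"twist":0},{"fingers":0,"offset":[50,-75,-125],"twist":0},{"fingers":0,"offset":[50,-75,-125],"twist":0},{"fingers":0,"offset":[50,-75,-125],"twist":0},{"fingers":0,"offset":[50,-75,-125],"twist":0},{"fingers":0,"offset":[50,-75,-125],"twist":0},{"fingers":0,"offset":[50,-75,-125],"twist":0}]' 40
python3 look.py 11 560 298 140 45
```

```text
clock: 21.15
tool_pos: [0.6216, 0.1732, 0.2206]
tool_rot: [1.216, 1.193, -1.216]
wrist_force: [-0.2, 0.4, 0.4]
width: 0.0855
clock: 21.98
tool_pos: [0.6723, 0.0992, 0.0977]
tool_rot: [1.217, 1.192, -1.213]
wrist_force: [-0.3, -1.3, -0.2]
width: 0.0856
21.9833 [672.3  99.2  97.7] [-0.3 -1.3 -0.2] 0.08559172302738606
scene origin 369 61 scale 4.444444444444445
top origin 108 152 scale 4.444444444444445
```

View pics/l11.png

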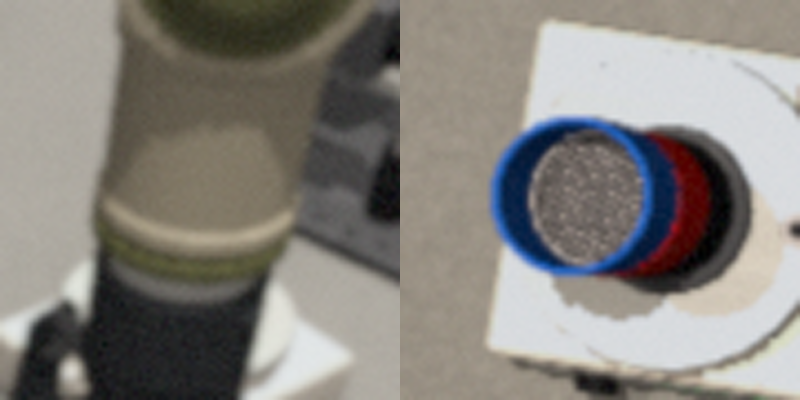

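The top view shows blue sitting level and concentric on red. Now the yellow sieve.

```bash
python3 -m creep '[{"fingers":0,"offset":[-0.5,-3.2,-20],"twist":0},{"fingers":0,"offset":[-0.5,-3.2,-40],"twist":0},{"fingers":0,"offset":[-0.5,-3.2,-57],"twist":0},{"fingers":0,"offset":[-0.5,-3.2,-63.5],"twist":0},{"fingers":0,"offset":[-0.5,-3.2,-63.5],"twist":0},{"fingers":60,"offset":[-0.5,-3.2,-63.5],"twist":0},{"fingers":60,"offset":[-0.5,-3.2,-63.5],"twist":0},{"fingers":60,"offset":[-0.5,-3.2,-63.5],"twist":0},{"fingers":60,"offset":[-0.5,-3.2,-63.5],"twist":0},{"fingers":60,"offset":[-0.5,-3.2,-63.5],"twist":0}]' 40
python3 -m creep '[{"fingers":255,"offset":[0,0,0],"twist":0},{"fingers":255,"offset":[0,0,0],"twist":0},{"fingers":255,"offset":[0,0,0],"twist":0},{"fingers":255,"offset":[0,0,0],"twist":0},{"fingers":255,"offset":[0,0,0],"twist":0},{"fingers":255,"offset":[0,0,0],"twist":0},{"fingers":255,"offset":[0,0,0],"twist":0},{"fingers":255,"offset":[0,0,0],"twist":0},{"fingers":255,"offset":[0,0,0],"twist":0},{"fingers":255,"offset":[0,0,0],"twist":0}]' 40
```

```text
clock: 22.92
tool_pos: [0.6719, 0.0955, 0.0344]
tool_rot: [1.217, 1.191, -1.213]
wrist_force: [0.9, 0.4, -0.2]
width: 0.0653
clock: 23.75
tool_pos: [0.6722, 0.0956, 0.0349]
tool_rot: [1.217, 1.191, -1.213]
wrist_force: [-1.5, -0.1, 5.9]
width: 0.0589
```

```bash
python3 -m creep '[{"fingers":255,"offset":[0,0,38],"twist":0},{"fingers":255,"offset":[0,0,76],"twist":0},{"fingers":255,"offset":[0,0,114],"twist":0},{"fingers":255,"offset":[-5,10,150],"twist":0},{"fingers":255,"offset":[-15,30,183],"twist":0},{"fingers":255,"offset":[-30,55,205],"twist":0},{"fingers":255,"offset":[-48,88,205],"twist":0},{"fingers":255,"offset":[-66,121,205],"twist":0},{"fingers":255,"offset":[-84,150,205],"twist":0},{"fingers":255,"offset":[-98,178,205],"twist":0}]' 40
python3 -m creep '[{"fingers":255,"offset":[-8,14,0],"twist":0},{"fingers":255,"offset":[-13,20,0],"twist":0},{"fingers":255,"offset":[-13,22,0],"twist":0},{"fingers":255,"offset":[-13,22,0],"twist":0},{"fingers":255,"offset":[-13,22,0],"twist":0},{"fingers":255,"offset":[-13,22,0],"twist":0},{"fingers":255,"offset":[-13,22,0],"twist":0},{"fingers":255,"offset":[-13,22,0],"twist":0},{"fingers":255,"offset":[-13,22,0],"twist":0},{"fingers":255,"offset":[-13,22,0],"twist":0}]' 40
python3 hov.py 12 34.9 167
```

```text
clock: 24.58
tool_pos: [0.5724, 0.2751, 0.2401]
tool_rot: [1.217, 1.191, -1.212]
wrist_force: [-0.4, 0.3, -0.5]
width: 0.0589
clock: 25.42
tool_pos: [0.5596, 0.2968, 0.2402]
tool_rot: [1.217, 1.191, -1.213]
wrist_force: [0.4, -0.5, 0.5]
width: 0.0592
top held-TCP [2.  0.2] 199 rim z 242.48728135201685 TCP [559.6 296.9 240.1] held [561.6 297.1]
top   lower [561.8 298.9] 134 166.9730474576228 [29 34 34 26  2  0  0  9]
scene held-TCP [-0.3 -4.2] 81 rim z 240.6766556453508 TCP [559.5 297.  240.2] held [559.2 292.8]
scene   lower [560.8 294. ] 73 164.99056641085357 [ 7  9 12 11  6  9 11  8]
```

```bash
python3 -m creep '[{"fingers":255,"offset":[0.3,1.5,-8],"twist":0},{"fingers":255,"offset":[0.3,1.5,-16],"twist":0},{"fingers":255,"offset":[0.3,1.5,-24],"twist":0},{"fingers":255,"offset":[0.3,1.5,-30],"twist":0},{"fingers":255,"offset":[0.3,1.5,-33],"twist":0},{"fingers":255,"offset":[0.3,1.5,-33],"twist":0},{"fingers":255,"offset":[0.3,1.5,-33],"twist":0},{"fingers":255,"offset":[0.3,1.5,-33],"twist":0},{"fingers":255,"offset":[0.3,1.5,-33],"twist":0},{"fingers":255,"offset":[0.3,1.5,-33],"twist":0}]' 40
python3 hov.py 13 34.9 167
```

```text
clock: 26.35
tool_pos: [0.5599, 0.2986, 0.2075]
tool_rot: [1.218, 1.191, -1.212]
wrist_force: [-0.5, -0.1, -0.2]
width: 0.0589
top held-TCP [2.  0.4] 169 rim z 209.48620107603733 TCP [559.9 298.6 207.5] held [561.9 299. ]
top   lower [561.7 299. ] 107 167.04451680054126 [25 32 34 14  0  0  0  2]
scene held-TCP [-0.5 -4.7] 76 rim z 208.02302697971476 TCP [559.9 298.5 207.5] held [559.4 293.9]
scene   lower [560.2 295. ] 43 165.11139954626637 [ 5  8 13 11  6  0  0  0]
```

Aligned to within 0.3 mm. The seated TCP should be at z = 194.9.

```bash
python3 -m creep '[{"fingers":255,"offset":[0,0,-2],"twist":0},{"fingers":255,"offset":[0,0,-4],"twist":0},{"fingers":255,"offset":[0,0,-6],"twist":0},{"fingers":255,"offset":[0,0,-7],"twist":0},{"fingers":255,"offset":[0,0,-8],"twist":0},{"fingers":255,"offset":[0,0,-9],"twist":0},{"fingers":255,"offset":[0,0,-10],"twist":0},{"fingers":255,"offset":[0,0,-11],"twist":0},{"fingers":255,"offset":[0,0,-12],"twist":0},{"fingers":255,"offset":[0,0,-13],"twist":0}]' 40
python3 st.py
```

```text
clock: 27.28
tool_pos: [0.56, 0.2987, 0.1948]
tool_rot: [1.218, 1.191, -1.212]
wrist_force: [-3.0, -1.6, 13.4]
width: 0.0591
27.2833 [560.  298.7 194.8] [-3.  -1.6 13.4]
```

```bash
python3 -m creep '[{"fingers":100,"offset":[0,0,0],"twist":0},{"fingers":0,"offset":[0,0,0],"twist":0},{"fingers":0,"offset":[0,0,0],"twist":0},{"fingers":0,"offset":[0,0,10],"twist":0},{"fingers":0,"offset":[0,0,30],"twist":0},{"fingers":0,"offset":[0,-20,55],"twist":0},{"fingers":0,"offset":[-10,-58,55],"twist":0},{"fingers":0,"offset":[-22,-97,55],"twist":0},{"fingers":0,"offset":[-34,-136,55],"twist":0},{"fingers":0,"offset":[-46,-175,55],"twist":0}]' 40
python3 -m creep '[{"fingers":0,"offset":[-12,-39,0],"twist":0},{"fingers":0,"offset":[-24,-78,-5],"twist":0},{"fingers":0,"offset":[-36,-117,-10],"twist":0},{"fingers":0,"offset":[-48,-156,-20],"twist":0},{"fingers":0,"offset":[-60,-190,-40],"twist":0},{"fingers":0,"offset":[-72,-210,-70],"twist":0},{"fingers":0,"offset":[-76,-222,-100],"twist":0},{"fingers":0,"offset":[-76,-222,-130],"twist":0},{"fingers":0,"offset":[-76,-222,-145],"twist":0},{"fingers":0,"offset":[-76,-222,-145],"twist":0}]' 40
python3 look.py 14 560 298 170 45;python3 st.py
```

```text
clock: 28.12
tool_pos: [0.5133, 0.1223, 0.2506]
tool_rot: [1.218, 1.191, -1.211]
wrist_force: [1.3, -0.9, 0.6]
width: 0.0855
clock: 28.95
tool_pos: [0.4366, -0.0998, 0.1036]
tool_rot: [1.217, 1.193, -1.213]
wrist_force: [-0.7, 0.1, 0.3]
width: 0.0852
28.95 [436.6 -99.8 103.6] [-0.7  0.1  0.3] 0.085228970600875
scene origin 371 50 scale 4.444444444444445
top origin 100 151 scale 4.444444444444445
29.05 [437.6 -99.5 105.9] [-0.  -0.5  0.7]
```

View pics/l14.png

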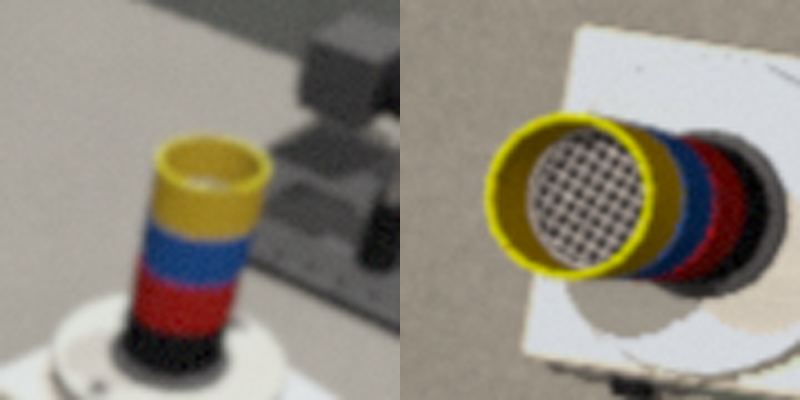

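```bash
python3 -m creep '[{"fingers":0,"offset":[-1,0,-20],"twist":0},{"fingers":0,"offset":[-1,0,-40],"twist":0},{"fingers":0,"offset":[-1,0,-58],"twist":0},{"fingers":0,"offset":[-1,0,-67],"twist":0},{"fingers":100,"offset":[-1,0,-67],"twist":0},{"fingers":150,"offset":[-1,0,-67],"twist":0},{"fingers":150,"offset":[-1,0,-67],"twist":0},{"fingers":150,"offset":[-1,0,-67],"twist":0},{"fingers":150,"offset":[-1,0,-67],"twist":0},{"fingers":150,"offset":[-1,0,-67],"twist":0}]' 40
python3 look.py 15 437 -100 40 35
```

```text
clock: 29.88
tool_pos: [0.437, -0.0996, 0.0395]
tool_rot: [1.218, 1.19, -1.21]
wrist_force: [-0.2, -0.2, -0.5]
width: 0.0352
29.8833 [437.  -99.6  39.5] [-0.2 -0.2 -0.5] 0.035208614098775244
scene origin 226 153 scale 5.714285714285714
top origin 343 224 scale 5.714285714285714
```

View pics/l15.png

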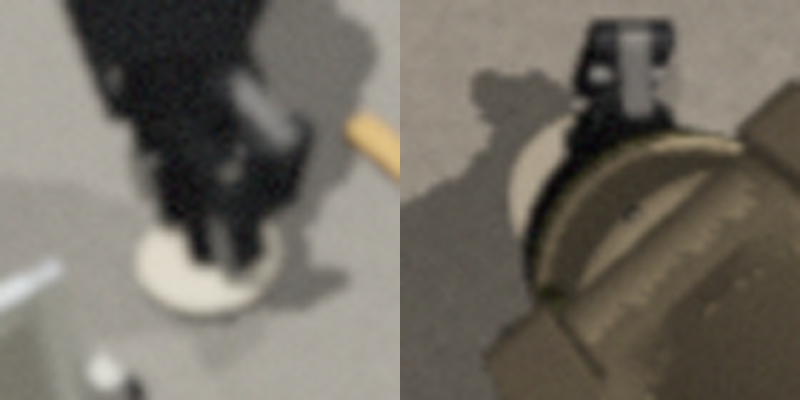

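```bash
python3 -m creep '[{"fingers":255,"offset":[0,0,-1.5],"twist":0},{"fingers":255,"offset":[0,0,-1.5],"twist":0},{"fingers":255,"offset":[0,0,-1.5],"twist":0},{"fingers":255,"offset":[0,0,-1.5],"twist":0},{"fingers":255,"offset":[0,0,-1.5],"twist":0},{"fingers":255,"offset":[0,0,-1.5],"twist":0},{"fingers":255,"offset":[0,0,-1.5],"twist":0},{"fingers":255,"offset":[0,0,-1.5],"twist":0},{"fingers":255,"offset":[0,0,-1.5],"twist":0},{"fingers":255,"offset":[0,0,-1.5],"twist":0}]' 40; python3 st.py
```

```text
clock: 30.82
tool_pos: [0.4369, -0.0996, 0.038]
tool_rot: [1.217, 1.19, -1.21]
wrist_force: [-0.2, -0.9, 6.2]
width: 0.0182
30.8167 [436.9 -99.6  38. ] [-0.2 -0.9  6.2]
```

```bash
python3 -m creep '[{"fingers":255,"offset":[0,0,38],"twist":0},{"fingers":255,"offset":[0,0,76],"twist":0},{"fingers":255,"offset":[0,0,114],"twist":0},{"fingers":255,"offset":[5,10,150],"twist":0},{"fingers":255,"offset":[10,25,185],"twist":0},{"fingers":255,"offset":[18,50,216],"twist":0},{"fingers":255,"offset":[28,83,232],"twist":0},{"fingers":255,"offset":[40,122,232],"twist":0},{"fingers":255,"offset":[52,160,232],"twist":0},{"fingers":255,"offset":[64,198,232],"twist":0}]' 40
python3 -m creep '[{"fingers":255,"offset":[12,38,0],"twist":0},{"fingers":255,"offset":[24,76,0],"twist":0},{"fingers":255,"offset":[36,114,0],"twist":0},{"fingers":255,"offset":[48,150,0],"twist":0},{"fingers":255,"offset":[55,175,0],"twist":0},{"fingers":255,"offset":[58,192,0],"twist":0},{"fingers":255,"offset":[58,197,0],"twist":0},{"fingers":255,"offset":[58,197,0],"twist":0},{"fingers":255,"offset":[58,197,0],"twist":0},{"fingers":255,"offset":[58,197,0],"twist":0}]' 40
python3 look.py 16 560 298 230;python3 st.py
```

```text
clock: 31.65
tool_pos: [0.501, 0.0997, 0.2704]
tool_rot: [1.218, 1.189, -1.211]
wrist_force: [0.7, -1.0, -1.0]
width: 0.0174
clock: 32.48
tool_pos: [0.559, 0.2949, 0.2702]
tool_rot: [1.218, 1.188, -1.213]
wrist_force: [0.5, -0.7, -0.8]
width: 0.0177
32.4833 [559.  294.9 270.2] [ 0.5 -0.7 -0.8] 0.01769589031443078
scene origin 370 22 scale 4.0
top origin 78 144 scale 4.0
32.5833 [559.2 295.  270.5] [-0.4 -0.9 -0.7]
```

View pics/l16.png

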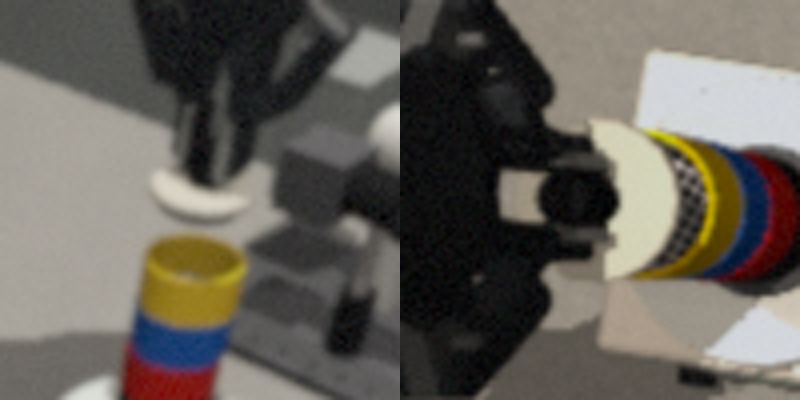

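```bash
cat > lid.py <<'E'
import sys
from rim import *
from plant import bot
tag=sys.argv[1];zr=float(sys.argv[2])
for n in("top","scene"):
    o=bot.get_obs();T=o["tool_pos"]*1000
    c=bot.capture(n);np.savez(n+tag+".npz",**c);X=cloud(c)*1000;zd=T[2]-24+(1 if n=="top" else -1)
    u0,u1,v0,v1=boxat(c,(T[0],T[1],zd),45);p=X[v0:v1,u0:u1].reshape(-1,3);g=T[:2]
    d=np.hypot(p[:,0]-g[0],p[:,1]-g[1]);q=p[(abs(p[:,2]-zd)<4)&(d<38)]
    # outer boundary: farthest point per angular bin on -y / visible side
    a=np.degrees(np.arctan2(q[:,1]-g[1],q[:,0]-g[0]));dd=np.hypot(q[:,0]-g[0],q[:,1]-g[1]);E=[]
    for b in range(-180,180,10):
        m=(a>=b)&(a<b+10)
        if m.sum()>2:
            i=np.argmax(np.where(m,dd,0))
            if dd[i]>24:E.append(q[i,:2])
    E=np.array(E);f=least_squares(lambda s:np.hypot(E[:,0]-s[0],E[:,1]-s[1])-30,g,loss='soft_l1',f_scale=.7)
    print(n,"TCP",np.round(T,1),"disc",np.round(f.x,1),"disc-TCP",np.round(f.x-g,1),len(E),"z",np.median(q[:,2]),"res",np.round(np.abs(f.fun).mean(),2))
    g=(560.5,297);r,k,a,z=ringfit(c,boxat(c,(*g,zr),40),zr-(0 if n=="top" else 2),3.5,g);print("   rim",np.round(r,1),k,z,np.histogram(a,bins=8,range=(-180,180))[0])
E
python3 lid.py 17 197
```

```text
top TCP [559.2 295.  270.5] disc [561.5 294.9] disc-TCP [ 2.4 -0.2] 29 z 245.73133320533447 res 0.65
   rim [562.1 299.5] 136 196.96657702633513 [32 33 37 29  0  0  0  5]
scene TCP [559.2 295.2 270.6] disc [559.9 291.3] disc-TCP [ 0.7 -3.9] 23 z 243.8096604674728 res 1.04
   rim [560.9 294.9] 113 194.11456252148633 [ 7 15 20 15 10 15 15 16]
```

```bash
python3 -m creep '[{"fingers":255,"offset":[0.6,4.1,-6],"twist":0},{"fingers":255,"offset":[0.6,4.1,-12],"twist":0},{"fingers":255,"offset":[0.6,4.1,-18],"twist":0},{"fingers":255,"offset":[0.6,4.1,-24],"twist":0},{"fingers":255,"offset":[0.6,4.1,-28],"twist":0},{"fingers":255,"offset":[0.6,4.1,-28],"twist":0},{"fingers":255,"offset":[0.6,4.1,-28],"twist":0},{"fingers":255,"offset":[0.6,4.1,-28],"twist":0},{"fingers":255,"offset":[0.6,4.1,-28],"twist":0},{"fingers":255,"offset":[0.6,4.1,-28],"twist":0}]' 40
python3 lid.py 18 197;python3 look.py 18 560 298 200 35
```

```text
clock: 33.52
tool_pos: [0.5599, 0.2997, 0.2429]
tool_rot: [1.22, 1.188, -1.212]
wrist_force: [0.9, -1.0, -1.2]
width: 0.0173
top TCP [559.9 299.7 242.9] disc [562.3 299.6] disc-TCP [ 2.4 -0.1] 28 z 218.27276784510758 res 0.58
   rim [562.2 299.3] 121 197.22335688060073 [26 37 37 19  0  0  0  2]
scene TCP [559.9 299.7 242.9] disc [560.6 295.4] disc-TCP [ 0.6 -4.3] 21 z 216.1171437568343 res 1.23
   rim [560.7 295.2] 67 194.3334639318045 [ 7 13 20 17  8  2  0  0]
33.6167 [559.9 299.6 242.9] [-0.1 -0.1 -0.1] 0.017722478656987447
scene origin 383 49 scale 5.714285714285714
top origin 102 160 scale 5.714285714285714
```

View pics/l18.png

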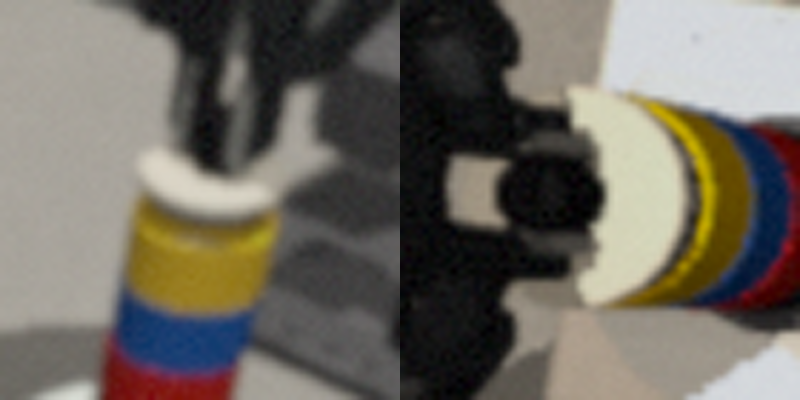

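```bash
python3 -m creep '[{"fingers":255,"offset":[0,-0.3,-3],"twist":0},{"fingers":255,"offset":[0,-0.3,-6],"twist":0},{"fingers":255,"offset":[0,-0.3,-8],"twist":0},{"fingers":255,"offset":[0,-0.3,-9],"twist":0},{"fingers":255,"offset":[0,-0.3,-10],"twist":0},{"fingers":255,"offset":[0,-0.3,-11],"twist":0},{"fingers":255,"offset":[0,-0.3,-12],"twist":0},{"fingers":255,"offset":[0,-0.3,-13],"twist":0},{"fingers":255,"offset":[0,-0.3,-14],"twist":0},{"fingers":255,"offset":[0,-0.3,-15.3],"twist":0}]' 40
python3 st.py
```

```text
clock: 34.55
tool_pos: [0.56, 0.2995, 0.2279]
tool_rot: [1.22, 1.187, -1.211]
wrist_force: [-1.1, -2.0, 14.3]
width: 0.0177
34.55 [560.  299.5 227.9] [-1.1 -2.  14.3]
```

```bash
python3 -m creep '[{"fingers":190,"offset":[0,0,0],"twist":0},{"fingers":150,"offset":[0,0,0],"twist":0},{"fingers":100,"offset":[0,0,0],"twist":0},{"fingers":100,"offset":[0,0,10],"twist":0},{"fingers":100,"offset":[0,0,30],"twist":0},{"fingers":100,"offset":[0,0,60],"twist":0},{"fingers":100,"offset":[0,-35,70],"twist":0},{"fingers":100,"offset":[-15,-70,70],"twist":0},{"fingers":100,"offset":[-30,-105,70],"twist":0},{"fingers":100,"offset":[-45,-140,70],"twist":0}]' 40
python3 -m creep '[{"fingers":100,"offset":[-10,-35,0],"twist":0},{"fingers":100,"offset":[-20,-70,0],"twist":0},{"fingers":100,"offset":[-30,-105,0],"twist":0},{"fingers":100,"offset":[-40,-140,0],"twist":0},{"fingers":100,"offset":[-50,-175,0],"twist":0},{"fingers":100,"offset":[-55,-210,0],"twist":0},{"fingers":100,"offset":[-55,-230,0],"twist":0},{"fingers":100,"offset":[-55,-240,0],"twist":0},{"fingers":100,"offset":[-55,-240,0],"twist":0},{"fingers":100,"offset":[-55,-240,0],"twist":0}]' 40
python3 look.py 19 560 298 150 55
python3 - <<'E'
from rim import *
c=dict(np.load("top19.npz"));X=cloud(c)*1000
u0,u1,v0,v1=boxat(c,(560,298,205),45);p=X[v0:v1,u0:u1].reshape(-1,3)
q=p[(abs(p[:,2]-204)<7)];A=np.c_[q[:,:2]-q[:,:2].mean(0),np.ones(len(q))]
print("disc",len(q),np.linalg.lstsq(A,q[:,2],rcond=None)[0],cv2.minEnclosingCircle(q[:,:2].astype(np.float32)))
k=p[p[:,2]>222];print("knob",len(k),k.mean(0))
c0=dict(np.load("top0.npz"));X0=cloud(c0)*1000
for n,(x,y,z,r) in dict(green=(688,-105,38,34),jar=(632,8,62,24)).items():
    for Y in (X0,X):
        m=(np.hypot(Y[...,0]-x,Y[...,1]-y)<r)&(abs(Y[...,2]-z)<5);print(n,m.sum(),Y[m].mean(0))
s=dict(np.load("scene19.npz"));cv2.imwrite("pics/full19.png",np.vstack([s["frame"][60:300],c["frame"][80:300]]))
E
```

```text
clock: 35.38
tool_pos: [0.5144, 0.1584, 0.2986]
tool_rot: [1.22, 1.187, -1.211]
wrist_force: [1.6, -1.0, 0.1]
width: 0.0515
clock: 36.22
tool_pos: [0.4597, -0.0808, 0.299]
tool_rot: [1.221, 1.187, -1.21]
wrist_force: [-0.0, 0.4, 0.1]
width: 0.0518
36.2167 [459.7 -80.8 299. ] [-0.   0.4  0.1] 0.051836698566304226
scene origin 359 47 scale 3.6363636363636362
top origin 95 141 scale 3.6363636363636362
disc 988 [2.48686476e-03 1.13747004e-02 2.03360663e+02] ((561.524658203125, 299.2056884765625), 30.399274826049805)
knob 147 [561.83241253 297.90439946 226.92726085]
green 151 [ 688.37864851 -104.90061344   37.05727394]
green 153 [ 688.442756   -105.34999478   36.82002788]
jar 383 [632.86826202   7.7303111   61.22064508]
jar 383 [632.82806081   7.71205815  61.27681519]
```

View pics/l19.png

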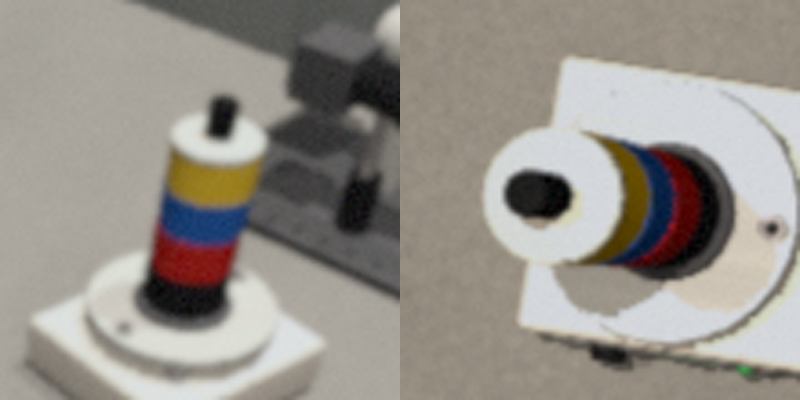

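View pics/full19.png

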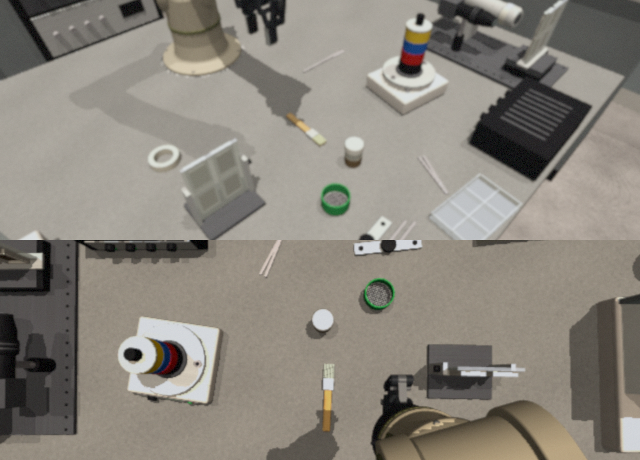

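The stack is complete and upright in both views. The lid's disc is at z = 203.4 mm, against 204 expected. Green, jar and brush haven't moved.

```bash
python3 -c "
from plant import bot;print(bot.hand_in())"
```

```text
the job is handed in; nothing more can be done
None
```

The sieve stack is built on the shaker, in the order you asked: pan in the collar, then red, blue, yellow, and the lid on top. I handed it in at about 36 s on the robot's clock; no verdict is reported.

- **Seating:** each piece came to rest within about 0.2 mm of its expected seated height, under 7–15 N of wrist force. That force stayed at about 15 N or below in every reading, and I let go of each piece only once it was home.
- **Last pictures:** the stack stands upright with no gaps. The lid's disc measures z = 203.4 mm against 204 mm expected, with an apparent tilt of about 0.7°. I put that down to depth noise and calibration rather than a real lean.
- **Left alone:** the green sieve and jar measure within 0.5 mm of where they started, and the brush looks unmoved by eye. The gripper was well clear of everything at hand-in.
- **What disagreed:** the two cameras differ by 4–5 mm in y, more than the stated 2 mm. I placed each piece by its position relative to the one below in the same picture.
- **Regrip:** the arm ran on about 7 mm past my aim in y at the red sieve, so I opened the gripper and gripped it again before lifting.

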